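# Close the open bearings of a gearcase with snap-in covers

### The job

Some bearing bosses of the gearcase on the bench are still open: set a spare cover from the rubber mat, plug down, into each open one, then press every new cover squarely home with the seating tool until it clicks and its flange sits flush on the boss; the click must be made with the tool, not with the gripper's fingers. Stand the tool upright back in its wooden box, leave the spares that are not needed on the bench at the mat, and do not disturb the other things on the bench.

Things in the scene. Friction and masses are not known exactly. Their poses are not given: they have to be found in the camera images.
- casting: grey gearcase fixed to the bench: a plate 186 x 186 x 12 with five round upright bosses 46.6 in diameter, one at its centre and four towards the corners (62 along its x and y from the centre); origin at the centre of its underside, z up. An open boss shows the bearing and a dark hole; a closed one a flat cover
- pocket0 (a point): centre of the mouth of the boss at the centre of the casting, 40 above the bench; bore 36.6 in diameter, 28 deep. A cover set in freely stops on three sprung balls in the bore, its centre 4 above this point, flange 11 clear of the boss; pushed straight down with 10 to 15 N it clicks past them and stays, flange on the boss, centre 7.5 below this point
- pocket1 (a point): centre of the mouth of the boss at the casting's +x +y corner, 40 above the bench, like pocket0
- pocket2 (a point): centre of the mouth of the boss at its +x -y corner, 40 above the bench, like pocket0
- pocket3 (a point): centre of the mouth of the boss at its -x +y corner, 40 above the bench, like pocket0
- pocket4 (a point): centre of the mouth of the boss at its -x -y corner, 40 above the bench, like pocket0
- fitted0_mid (a point): a cover that is already home in pocket0, or absent (None): then that pocket is empty. It is a steel snap-in cover like a mushroom, 80 g, 31 tall: plug 34 in diameter with a tapered nose (28 at the foot), and as its top a flat flange 47 in diameter, 8 thick, underside 23 above the foot. The point is its centre, 15.5 above the foot, 11.5 below the flange's mid-height; z up its axis
- fitted1_mid (a point): like fitted0_mid, for pocket1
- fitted2_mid (a point): like fitted0_mid, for pocket2
- fitted3_mid (a point): like fitted0_mid, for pocket3
- fitted4_mid (a point): like fitted0_mid, for pocket4
- spare0_mid (a point): a spare cover standing upright, plug down, on the rubber mat at the start; a steel snap-in cover like a mushroom, 80 g, 31 tall: plug 34 in diameter with a tapered nose (28 at the foot), and as its top a flat flange 47 in diameter, 8 thick, underside 23 above the foot. The point is its centre, 15.5 above the foot, 11.5 below the flange's mid-height; z up its axis
- spare1_mid (a point): another spare, like spare0_mid
- spare2_mid (a point): another spare, like spare0_mid
- spare3_mid (a point): another spare, like spare0_mid
- spare4_mid (a point): another spare, like spare0_mid
- mat_top (a point): centre of the top of a black rubber mat, 200 x 200 x 2, fixed flat on the bench, on which the spares stand; its top is 2 above the bench
- tool_mid (a point): the seating tool, 90 tall, standing upright: a flat round steel foot 40 in diameter and 12 high, and on it a straight wooden handle 22 in diameter up to the top; about 0.25 kg. The point is half-way up on its axis, 45 above the underside of the foot; z up
- toolbox: the seating tool's open wooden box, fixed: 90 x 90 outside, 26 high, walls and floor 8 thick (74 x 74 inside); origin at the centre of its underside
- wrench: steel wrench lying near the tool's box, not part of the job
- tin: closed tin can, 60 in diameter and 65 high, beside the mat, not part of the job; origin at its underside
- offcut: wooden offcut 50 x 70 x 30 near the tool's box, not part of the job; origin at its underside
- screwdriver: screwdriver lying beyond the casting, not part of the job

How it is judged:
By the outcome, as a careful person would: the job done as asked, in the order asked, and still so for the second after the job is handed in, with the robot touching nothing.
Of fitted0, fitted1, fitted2, fitted3, fitted4 only 1 to 2 are there at a start; the rules pass over those that are not, and their reading is None.
At some moment in a run one of spare0, spare1, spare2, spare3, spare4 may be knocked a few centimetres aside while the robot is not near it.
It also fails if it takes over 208 s, if anything falls off the work surface, if the arm or the gripper's body presses on something with over 40 N, if the wrist force passes 120 N, or if a joint passes its speed limit or range.

### The arm

A 6-joint arm with a two-finger parallel gripper is mounted at the origin on the work surface. World frame = base frame: x ahead of the robot, y to its left, z up, the work surface at z = 0. Lengths are in m, angles in rad, forces in N, time in s.
With the tool pointing down it reaches from about 0.35 to 0.85 m from the base axis. Payload 8.1 kg.
Tool frame: the origin (TCP) lies where the fingers leave the gripper's body, on its centre line; the fingertips stand robot.tips_ahead ahead of it and the grasp point (between the pads) lies 65 mm ahead of it (robot.tips_ahead is the distance from the TCP to the fingertips, in m); z points along the fingers, y is the line along which they close (so a half turn about z gives the same grasp; the last joint's range is limited). The gripper opens to 93 mm and grips with 3 to 60 N. Pads are 15 mm wide; open, the fingers measure 128 mm over their backs; the gripper's body (75 mm by 188 mm) begins 65 mm behind the grasp point.
Start: joints at [-1.416, 0.13, 1.488, -0, 1.523, -0.085], TCP at [0.143, -0.583, 0.303] pointing down, gripper open.
Joint ranges: [-2.96, 2.96], [-0.89, 2.26], [0.02, 2.5], [-1.34, 4.48], [0, 2.73], [-2.66, 2.66]. Speed limits (rad/s): [2.39, 2.39, 2.79, 3.14, 3.14, 3.14].

### API

Orientations are given as a 3x3 rotation matrix whose columns are the frame's x, y, z axes.
In Python, from cell import robot, read_camera, boxes_of gives the robot as it stands.
- The arm moves only by the tool drive_tool, never from a script. Its argument "moves" is text: rows parted by semicolons, each of 7 numbers parted by spaces: the turn, a rotation vector about the tool's x, y, z in degrees, then the shift along the tool's x, y, z in cm, then the closure, from 0 (fully open) to 1 (shut). A call has 1 to 5 rows; each row is the pose to reach, as a shift and turn from the pose commanded when the call began, along the tool's axes at that moment; what a row does not reach only later rows make up. A row lasts 1/8 s, in which the tool goes at most 62.5 mm and 10.7 degrees, less where a joint would pass 70% of its speed; a pose out of reach is approached as far as the arm can. A call with a gripper value outside its range is refused whole. The fingers move at their own pace and stop on an object; the grip force is fixed at half the most. Time passes only in rows, so rows that repeat a pose let the fingers close. It gives the time, the measured TCP pose, the force, the opening and the grip force at its end, in the units of the state.
- robot.get_state(): the state, without advancing time (a new reading comes with each control period).
- read_camera(name): name is "scene" or "top"; returns a dict with "color" (480x640x3 uint8, red, green, blue), "depth" (480x640 float32, m along the optical axis (not along the pixel's ray), 0 where there is no reading), "camera_matrix" (3x3 intrinsics, pixels), "xyz" and "orientation" of the camera in the world. Camera axes: x right, y up, looking along -z (the intrinsics and any distortion apply to the point x, -y, -z); pixel columns grow to the right and rows downward; lengths in m; the calibration is good to about 2 mm. A picture is of the moment at which its call begins.
- robot.sign_off(): hands the job in; it is judged then, once.
Trained networks look in a picture, given as the dict that the camera call returned (one of the last four; its "shot" number tells which), for a name from the list of things; names that differ only in an ending like _2 or _b are one class to them, and where a whole thing is asked for, a point or a joint stands for the part that bears it (a point fixed in the world has none). Each returns a list of dicts, best first, with "score" (0 to 1); they miss things now and then, are a little off and sometimes report something else, mostly with a low value. They report only what shows in the picture. A call takes as long as a camera call.
- boxes_of(label, picture): "position" ([x, y, z] in m, in world coordinates, good to about 4 mm: the middle of the surface that is visible of it).
The state is a dict: "clock": time; "joint_pos": joint angles; "joint_velocities": joint speeds; "effort": joint torques, N m; "tcp_pos": TCP position; "tcp_rot": TCP orientation; "ft_force": force on the tool from outside, world axes, zero at the start; "ft_torque": the same for the moment, N m; "width": opening from 0.0 (shut) to 1.0 (fully open); "gripper_force": force on a finger pad.
Only numpy, scipy, OpenCV 4.12 (cv2) and the standard library are available. Lean on these libraries where they do the work, as an engineer would, in place of code of your own. Each camera call takes 0.05 s, during which the arm holds its last target. There are 200 camera calls.

## Working session

There is one attempt and no reset: what is moved stays moved. The work goes in short steps, Python scripts to look and compute and a tool call to move; the robot and the scene stay as the last step left them, time stands still between calls to the robot, and variables do not carry over. Pictures are saved under pics/ and viewed, at most 14 in all, crops included, and the job is handed in when it is done.

Besides the shell and the picture viewer there is one more tool, called after ">>>" by a JSON object that holds its "name" and its "arguments", one argument or row to a line. drive_tool: Moves the arm, as the interface text tells. Its arguments: {"type":"object","properties":{"moves":{"type":"string"}},"required":["moves"]}

```bash
mkdir -p pics; ls
cat > h.py <<'E'
from cell import robot, read_camera, boxes_of
import numpy as np, cv2
def world(p):
    K=p["camera_matrix"];d=p["depth"];v,u=np.mgrid[:d.shape[0],:d.shape[1]]
    X=(u-K[0][2])/K[0][0]*d;Y=(v-K[1][2])/K[1][1]*d
    c=np.stack([X,-Y,-d],-1)
    return c@np.array(p["orientation"]).T+np.array(p["xyz"])
def save(p,n,crop=None,f=1):
    im=p["color"][...,::-1]
    if crop: im=im[crop[1]:crop[3],crop[0]:crop[2]]
    cv2.imwrite("pics/"+n,cv2.resize(im,None,fx=f,fy=f))
E
python3 - <<'E'
from h import *
for n in("top","scene"):
    p=read_camera(n);save(p,n+"0.png");print(n,np.round(p["xyz"],3),np.round(p["orientation"],3).tolist(),np.round(p["camera_matrix"],1).tolist())
    for l in("casting","spare0_mid","fitted0_mid","tool_mid","toolbox","mat_top","wrench","tin","offcut","screwdriver"):
        print(l,[(np.round(b["position"],3).tolist(),round(b["score"],2)) for b in boxes_of(l,p)])
s=robot.get_state();print(s["clock"],s["tcp_pos"],np.round(s["tcp_rot"],3).tolist(),s["width"],robot.tips_ahead)
E
```

```text
pics
top [ 0.438 -0.01   1.035] [[0.003, 0.988, -0.152], [-1.0, 0.002, -0.012], [-0.011, 0.152, 0.988]] [[450.5, 0.0, 316.0], [0.0, 450.5, 247.3], [0.0, 0.0, 1.0]]
casting [([0.54, -0.014, 0.009], 0.89)]
spare0_mid [([0.476, 0.276, 0.039], 0.92)]
fitted0_mid []
tool_mid [([0.508, -0.254, 0.038], 0.54)]
toolbox [([0.532, -0.268, 0.003], 0.79)]
mat_top [([0.478, 0.269, 0.0], 0.57)]
wrench [([0.516, -0.36, 0.007], 0.71)]
tin [([0.624, 0.273, 0.066], 0.62), ([0.543, -0.016, 0.01], 0.4)]
offcut [([0.634, -0.292, 0.032], 0.59), ([0.528, -0.268, 0.002], 0.37)]
screwdriver [([0.768, -0.046, 0.024], 0.67)]
scene [ 0.853 -0.487  0.883] [[0.871, -0.417, 0.258], [0.491, 0.735, -0.468], [0.005, 0.534, 0.845]] [[514.3, 0.0, 319.5], [0.0, 514.3, 250.6], [0.0, 0.0, 1.0]]
casting [([0.55, -0.023, 0.01], 0.77)]
spare0_mid []
fitted0_mid [([0.549, -0.023, 0.014], 0.59), ([0.525, -0.361, 0.007], 0.39)]
tool_mid [([0.523, -0.265, 0.044], 0.83), ([0.419, 0.196, 0.034], 0.36)]
toolbox [([0.534, -0.277, 0.01], 0.85)]
mat_top [([0.487, 0.265, -0.002], 0.84), ([0.638, 0.262, 0.051], 0.39)]
wrench [([0.524, -0.361, 0.006], 0.73)]
tin [([0.635, 0.261, 0.049], 0.68)]
offcut [([0.636, -0.301, 0.036], 0.71), ([0.548, 0.21, 0.032], 0.2)]
screwdriver [([0.775, -0.051, 0.022], 0.83)]
1.1 [ 0.14252841 -0.58282983  0.30272757] [[0.971, 0.238, 0.0], [0.238, -0.971, 0.0], [0.0, -0.0, -1.0]] 1.0020076873614194 0.0841
```

View pics/top0.png

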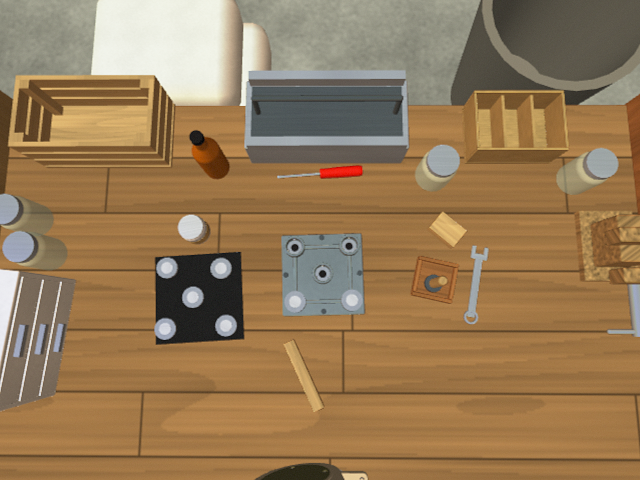

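View pics/scene0.png

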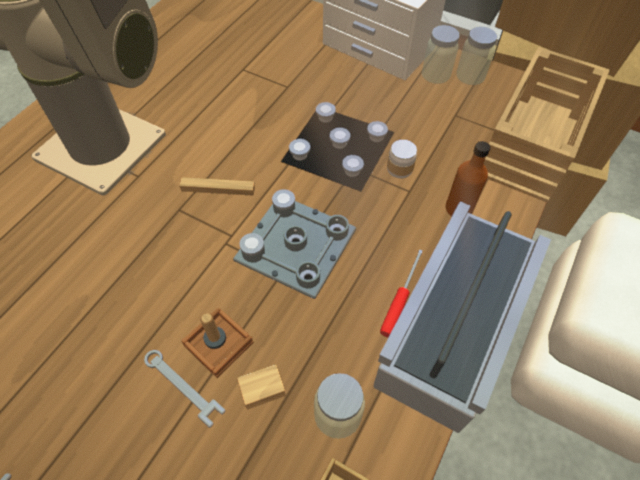

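Top view: mat with five spares at (167,268), (221,268), (193,297), (165,328), (226,325). On the casting, the bosses at (294,247), (349,246) and (322,273) are open, and those at (295,301) and (352,300) are closed. The tool stands in its box at (436,283). The scene view agrees. Next I measure the centres with both cameras.

```bash
cat >> h.py <<'E'
def blobs(p,xr,yr,zr,r=None,show=True):
    W=world(p);m=((W[...,0]>xr[0])&(W[...,0]<xr[1])&(W[...,1]>yr[0])&(W[...,1]<yr[1])&(W[...,2]>zr[0])&(W[...,2]<zr[1])).astype(np.uint8)
    n,L,st,c=cv2.connectedComponentsWithStats(m,connectivity=8);out=[]
    for i in range(1,n):
        if st[i,4]<25: continue
        P=W[L==i];z=np.median(P[:,2])
        # centre of enclosing circle on the plane z, from the pixel outline
        (cx,cy),rad=cv2.minEnclosingCircle((P[:,:2]*1000).astype(np.float32))
        out.append((cx,cy,z*1000,rad,len(P),*c[i]))
    return np.round(np.array(out),1)
E
python3 - <<'E'
from h import *
np.set_printoptions(suppress=True)
for n in("top","scene"):
    p=read_camera(n);print(n)
    print("spares\n",blobs(p,(.36,.6),(.14,.40),(.025,.042)))
    print("bosses\n",blobs(p,(.42,.66),(-.13,.11),(.034,.056)))
    print("tooltop\n",blobs(p,(.45,.6),(-.34,-.2),(.078,.11)))
    print("toolall\n",blobs(p,(.45,.6),(-.34,-.2),(.03,.11)))
    print("box\n",blobs(p,(.45,.6),(-.34,-.18),(.02,.03)))
E
```

```text
top
spares
 [[545.4 336.8  32.3  24.2 349.  167.3 267.7]
 [545.1 214.7  32.2  23.8 344.  221.  268.2]
 [479.8 275.6  32.1  23.7 359.  193.  297. ]
 [417.9 199.3  32.2  23.6 365.  226.2 325.3]
 [410.2 333.4  31.8  24.  376.  165.4 328.6]]
bosses
 [[597.5 -73.1  38.9  22.9 130.  349.5 244.5]
 [593.8  50.5  38.7  23.2 136.  294.3 246.3]
 [533.9 -13.5  38.9  23.1 141.  322.9 272.9]
 [470.3  47.3  47.2  23.4 360.  295.  301.4]
 [474.2 -76.7  47.2  23.4 361.  351.9 300. ]]
tooltop
 [[ 513.1 -262.5   95.5   10.8  102.   441.8  280.7]]
toolall
 [[ 513.1 -262.5   92.1   10.8  160.   439.1  281.5]]
box
 [[ 521.9 -266.2   24.4   61.7  533.   435.6  279.2]]
scene
spares
 [[410.8 334.5  33.5  25.1 259.  325.3 109.8]
 [547.3 339.7  33.6  26.6 276.  377.1 129. ]
 [477.6 276.1  33.5  26.3 286.  339.6 135.9]
 [418.  201.1  33.4  26.3 298.  299.1 147.2]
 [545.4 217.1  33.3  25.9 314.  352.6 163.7]]
bosses
 [[471.1  48.3  48.2  24.4 410.  283.2 200.1]
 [595.6  51.2  39.6  23.7 192.  336.8 224.3]
 [534.7 -12.2  39.5  24.  194.  295.2 235.1]
 [475.7 -74.5  48.3  25.1 470.  251.6 244.6]
 [598.4 -72.8  39.6  23.7 217.  307.6 271.8]]
tooltop
 [[ 514.2 -262.    96.    11.3  175.   207.1  320.4]]
toolall
 [[ 514.  -262.5   81.9   11.5  326.   209.5  325.9]]
box
 [[ 522.7 -266.2   25.5   62.1  800.   217.3  341.7]
 [ 514.6 -262.3   21.3   19.9  133.   215.4  339. ]]
```

Both views agree within 2 mm. The open bosses are at A (598,-73), B (595,51) and C (534,-13), with tops at about 40. The spares' flange tops are at about 33, and the tool is at (514,-262) with its top at about 96. Moving now.

>>> {"name": "drive_tool", "arguments": {
  "moves": "0 0 6.9 4.6 -5.4 0 0; 0 0 13.8 9.2 -10.8 0 0; 0 0 13.8 13.8 -16.2 0 0; 0 0 13.8 18 -21.1 0 0; 0 0 13.8 18 -21.1 0 0"
}}

```text
clock: 1.82
tcp_pos: [0.2683, -0.3327, 0.303]
tcp_rot: [[1.0, 0.001, 0.001], [0.001, -1.0, -0.0], [0.001, 0.0, -1.0]]
ft_force: [-0.5, -0.4, 0.1]
width: 0.999
gripper_force: 0.0
```

>>> {"name": "drive_tool", "arguments": {
  "moves": "0 0 0 2.8 -5.5 0 0; 0 0 0 5.6 -11 0 0; 0 0 0 8.4 -16.5 0 0; 0 0 0 11.2 -22 0 0; 0 0 0 14 -27.5 0 0"
}}

```text
clock: 2.45
tcp_pos: [0.4082, -0.0583, 0.3032]
tcp_rot: [[1.0, -0.001, 0.002], [-0.001, -1.0, -0.001], [0.002, 0.001, -1.0]]
ft_force: [1.9, -0.5, -0.8]
width: 0.999
gripper_force: 0.0
```

>>> {"name": "drive_tool", "arguments": {
  "moves": "0 0 0 2.8 -5.5 2 0; 0 0 0 5.6 -11 4 0; 0 0 0 8.4 -16.5 6 0; 0 0 0 11.2 -22 8 0; 0 0 0 13.8 -27.4 10 0"
}}

```text
clock: 3.08
tcp_pos: [0.5424, 0.2069, 0.2056]
tcp_rot: [[1.0, -0.001, 0.001], [-0.001, -1.0, 0.0], [0.001, -0.0, -1.0]]
ft_force: [0.2, -0.1, 0.5]
width: 0.999
gripper_force: 0.0
```

```bash
cat > look.py <<'E'
from h import *
np.set_printoptions(suppress=True)
import sys
for n in("top","scene"):
    p=read_camera(n);print(n)
    print("spares\n",blobs(p,(.34,.62),(.12,.42),(.025,.042))[:,:5])
    print("bosses\n",blobs(p,(.42,.66),(-.13,.11),(.034,.068))[:,:5])
    if len(sys.argv)>1: save(p,sys.argv[1]+n+".png")
s=robot.get_state();print(s["clock"],s["tcp_pos"],s["width"],s["ft_force"])
E
python3 look.py
```

```text
top
spares
 [[556.6 215.3  32.   16.4 102. ]
 [526.6 213.3  32.   12.3  30. ]
 [418.9 197.   32.1  22.9 217. ]
 [410.8 333.   32.   24.  374. ]]
bosses
 [[597.8 -73.1  38.6  22.9 130. ]
 [594.   50.4  38.9  23.3 134. ]
 [533.8 -13.5  38.8  23.  138. ]
 [470.3  47.2  47.3  23.2 362. ]
 [474.1 -76.7  47.3  23.4 359. ]]
scene
spares
 [[546.  337.8  33.6  24.9 278. ]
 [472.  265.7  33.   15.5  59. ]
 [418.4 200.5  33.5  25.1 300. ]
 [544.3 217.7  33.6  25.9 313. ]
 [612.5 260.8  35.9  10.   26. ]]
bosses
 [[471.2  48.2  48.2  24.6 414. ]
 [594.9  51.6  39.7  23.8 191. ]
 [535.5 -11.7  39.6  23.8 195. ]
 [474.5 -75.9  48.1  24.2 472. ]
 [597.9 -72.9  39.8  23.8 213. ]]
3.175 [0.54080733 0.20901254 0.2009676 ] 1.0025426002276425 [-1.54857043  1.33352006 -0.26223772]
```

>>> {"name": "drive_tool", "arguments": {
  "moves": "0 0 0 0.4 -0.7 3 0; 0 0 0 0.4 -0.7 6 0; 0 0 0 0.4 -0.7 7.5 0; 0 0 0 0.4 -0.7 7.5 0; 0 0 0 0.4 -0.7 7.5 0"
}}

```text
clock: 3.8
tcp_pos: [0.5465, 0.2119, 0.1326]
tcp_rot: [[1.0, -0.001, 0.002], [-0.001, -1.0, 0.001], [0.002, -0.001, -1.0]]
ft_force: [0.7, -0.3, -1.3]
width: 0.998
gripper_force: 0.0
```

>>> {"name": "drive_tool", "arguments": {
  "moves": "0 0 0 0 0 0 0; 0 0 0 0 0 0 0"
}}

```text
clock: 4.05
tcp_pos: [0.5462, 0.212, 0.132]
tcp_rot: [[1.0, -0.001, 0.002], [-0.001, -1.0, 0.001], [0.002, -0.001, -1.0]]
ft_force: [0.1, -0.7, -0.4]
width: 0.997
gripper_force: 0.0
```

Run:
```python
from h import *
for i in range(3):
    read_camera("top");s=robot.get_state();print(s["tcp_pos"],s["ft_force"],s["joint_velocities"].round(3) if hasattr(s["joint_velocities"],'round') else s["joint_velocities"])
```

```text
[0.54600235 0.211966   0.13171972] [ 0.62250622 -0.12778665 -1.00675808] [ 0.001  0.005  0.004 -0.    -0.002  0.   ]
[0.54587316 0.21194102 0.13149268] [-0.023235    0.10402585  0.15798759] [ 0.     0.004  0.003  0.001 -0.002 -0.   ]
[0.54577666 0.21193705 0.13131066] [ 0.06824876  0.51787512 -0.06098153] [ 0.001  0.003  0.004 -0.001 -0.001  0.001]
```

>>> {"name": "drive_tool", "arguments": {
  "moves": "0 0 0 0 -0.4 1.2 0; 0 0 0 0 -0.4 2.4 0; 0 0 0 0 -0.4 2.4 0; 0 0 0 0 -0.4 2.4 0.6; 0 0 0 0 -0.4 2.4 0.6"
}}

```text
clock: 4.82
tcp_pos: [0.5459, 0.2159, 0.1073]
tcp_rot: [[1.0, -0.001, 0.001], [-0.001, -1.0, 0.0], [0.001, -0.0, -1.0]]
ft_force: [1.0, -0.3, -0.1]
width: 0.834
gripper_force: 0.0
```

>>> {"name": "drive_tool", "arguments": {
  "moves": "0 0 0 0 0 0 0.8; 0 0 0 0 0 0 0.8; 0 0 0 0 0 0 0.8; 0 0 0 0 0 0 0.8"
}}

```text
clock: 5.32
tcp_pos: [0.5457, 0.2159, 0.1071]
tcp_rot: [[1.0, -0.001, 0.0], [-0.001, -1.0, 0.0], [0.0, -0.0, -1.0]]
ft_force: [-0.2, 0.0, 0.3]
width: 0.494
gripper_force: 30.0
```

>>> {"name": "drive_tool", "arguments": {
  "moves": "0 0 0 0 0 -4 0.8; 0 0 0 0 0 -9 0.8; 0 0 0 1.5 5.5 -9 0.8; 0 0 0 3.2 11 -9 0.8; 0 0 0 4.9 16.5 -9 0.8"
}}

```text
clock: 5.95
tcp_pos: [0.5947, 0.0494, 0.1971]
tcp_rot: [[1.0, -0.0, 0.0], [-0.0, -1.0, 0.0], [0.0, -0.0, -1.0]]
ft_force: [1.7, -0.4, -0.5]
width: 0.498
gripper_force: 30.0
```

>>> {"name": "drive_tool", "arguments": {
  "moves": "0 0 0 0 0 0 0.8; 0 0 0 0 0 0 0.8"
}}

```text
clock: 6.2
tcp_pos: [0.5942, 0.0509, 0.1966]
tcp_rot: [[1.0, -0.002, -0.001], [-0.002, -1.0, 0.0], [-0.001, -0.0, -1.0]]
ft_force: [-0.6, 0.5, -1.5]
width: 0.497
gripper_force: 30.0
```

```bash
python3 look.py a
```

```text
top
spares
 [[611.6 270.7  34.5  20.1  35. ]
 [545.5 336.3  32.2  23.9 350. ]
 [479.9 275.8  32.3  23.5 333. ]
 [410.8 333.   32.1  23.8 377. ]
 [421.  179.   32.   10.9  30. ]]
bosses
 [[597.8 -73.1  38.8  22.9 124. ]
 [583.9  52.3  39.   19.4  50. ]
 [534.6 -21.6  39.   21.3  56. ]
 [470.2  47.2  47.2  23.2 361. ]
 [473.8 -76.8  47.2  23.2 358. ]]
scene
spares
 [[548.6 342.6  33.8  23.7  91. ]
 [418.1 200.9  33.3  25.3 300. ]
 [612.8 258.7  35.5  10.1  26. ]]
bosses
 [[470.2  48.1  48.1  24.7 409. ]
 [594.8  52.1  39.5  24.  194. ]
 [534.6 -12.4  39.9  24.1 195. ]
 [475.  -75.7  48.2  24.9 471. ]
 [597.9 -72.   39.7  24.4 215. ]]
6.3 [0.59405624 0.05195471 0.19670476] 0.49781389274934046 [-0.04594568  0.36275282 -1.27150505]
```

>>> {"name": "drive_tool", "arguments": {
  "moves": "0 0 0 0 0.1 3 0.8; 0 0 0 0 0.1 5 0.8; 0 0 0 0 0.1 5.7 0.8; 0 0 0 0 0.1 6.0 0.8; 0 0 0 0 0.1 6.0 0.8"
}}

```text
clock: 6.92
tcp_pos: [0.5944, 0.0503, 0.1371]
tcp_rot: [[1.0, -0.001, -0.0], [-0.001, -1.0, 0.001], [-0.0, -0.001, -1.0]]
ft_force: [1.2, 3.2, -2.1]
width: 0.488
gripper_force: 30.0
```

>>> {"name": "drive_tool", "arguments": {
  "moves": "0 0 0 0 -0.1 0.2 0.8; 0 0 0 0 -0.1 0.2 0.8; 0 0 0 0 -0.1 0.2 0.2; 0 0 0 0 -0.1 0.2 0.2; 0 0 0 0 -0.1 0.2 0.2"
}}

```text
clock: 7.55
tcp_pos: [0.5945, 0.0507, 0.1351]
tcp_rot: [[1.0, -0.001, 0.0], [-0.001, -1.0, -0.0], [0.0, 0.0, -1.0]]
ft_force: [0.5, 0.0, -0.7]
width: 0.764
gripper_force: 0.0
```

>>> {"name": "drive_tool", "arguments": {
  "moves": "0 0 0 0 0 -4 0.2; 0 0 0 0 0 -9 0; 0 0 0 -1.6 -5 -9 0; 0 0 0 -3.2 -11 -9 0; 0 0 0 -5 -17 -9 0"
}}

```text
clock: 8.18
tcp_pos: [0.5443, 0.2221, 0.2254]
tcp_rot: [[1.0, -0.002, 0.001], [-0.002, -1.0, 0.0], [0.001, -0.0, -1.0]]
ft_force: [0.3, 0.3, 0.4]
width: 1.001
gripper_force: 0.0
```

```bash
python3 look.py b
```

```text
top
spares
 [[418.  199.2  32.2  23.7 367. ]
 [410.3 333.8  32.1  23.5 294. ]]
bosses
 [[595.5  50.4  57.6  24.6 388. ]
 [597.8 -73.1  39.   23.  129. ]
 [533.8 -13.4  38.6  23.  137. ]
 [470.2  47.1  47.3  23.1 363. ]
 [474.1 -76.8  47.1  23.4 359. ]]
scene
spares
 [[410.2 331.6  33.   24.6 138. ]
 [545.7 337.4  33.5  25.1 282. ]
 [480.  275.3  33.2  24.6 194. ]
 [418.1 200.8  33.4  25.7 300. ]]
bosses
 [[471.   47.4  48.4  25.3 413. ]
 [596.7  50.5  57.9  24.7 504. ]
 [534.6 -12.3  39.4  24.3 202. ]
 [475.5 -74.8  48.3  24.6 471. ]
 [598.4 -72.5  39.8  23.8 214. ]]
8.275 [0.54256609 0.22604925 0.22512467] 0.9989441557429767 [ 0.55748748  0.01190507 -0.22221068]
```

Cover 1 is resting in B. Next is the spare at (418,200).

>>> {"name": "drive_tool", "arguments": {
  "moves": "0 0 0 -6 1.3 1 0; 0 0 0 -12.4 2.6 3 0; 0 0 0 -12.4 2.6 7 0; 0 0 0 -12.4 2.6 9 0; 0 0 0 -12.4 2.6 9 0"
}}

```text
clock: 8.9
tcp_pos: [0.4195, 0.194, 0.1335]
tcp_rot: [[1.0, -0.001, -0.003], [-0.001, -1.0, -0.001], [-0.003, 0.001, -1.0]]
ft_force: [-0.1, -0.4, 0.2]
width: 0.998
gripper_force: 0.0
```

>>> {"name": "drive_tool", "arguments": {
  "moves": "0 0 0 0 0 0 0; 0 0 0 0 0 0 0; 0 0 0 0 0 0 0"
}}

```text
clock: 9.28
tcp_pos: [0.4213, 0.195, 0.1358]
tcp_rot: [[1.0, -0.001, 0.001], [-0.001, -1.0, 0.0], [0.001, -0.0, -1.0]]
ft_force: [0.8, -0.5, -1.0]
width: 1.001
gripper_force: 0.0
```

>>> {"name": "drive_tool", "arguments": {
  "moves": "0 0 0 -0.3 -0.5 1.4 0; 0 0 0 -0.3 -0.5 2.9 0; 0 0 0 -0.3 -0.5 2.9 0; 0 0 0 -0.3 -0.5 2.9 0; 0 0 0 -0.3 -0.5 2.9 0.6"
}}

```text
clock: 9.9
tcp_pos: [0.418, 0.2, 0.1063]
tcp_rot: [[1.0, -0.001, 0.001], [-0.001, -1.0, 0.0], [0.001, -0.0, -1.0]]
ft_force: [-0.7, 0.0, -0.4]
width: 0.939
gripper_force: 0.0
```

>>> {"name": "drive_tool", "arguments": {
  "moves": "0 0 0 0 0 0 0.8; 0 0 0 0 0 0 0.8; 0 0 0 0 0 0 0.8; 0 0 0 0 0 0 0.8; 0 0 0 0 0 0 0.8"
}}

```text
clock: 10.52
tcp_pos: [0.4177, 0.1999, 0.106]
tcp_rot: [[1.0, -0.001, 0.0], [-0.001, -1.0, 0.0], [0.0, -0.0, -1.0]]
ft_force: [0.1, -0.5, 1.3]
width: 0.495
gripper_force: 30.0
```

>>> {"name": "drive_tool", "arguments": {
  "moves": "0 0 0 0 0 -5 0.8; 0 0 0 1 2 -9 0.8; 0 0 0 4 7.3 -9 0.8; 0 0 0 7 12.7 -9 0.8; 0 0 0 9.8 18 -9 0.8"
}}

```text
clock: 11.15
tcp_pos: [0.5162, 0.0181, 0.1962]
tcp_rot: [[1.0, -0.001, 0.001], [-0.001, -1.0, 0.0], [0.001, -0.0, -1.0]]
ft_force: [1.5, 0.1, -1.0]
width: 0.493
gripper_force: 30.0
```

>>> {"name": "drive_tool", "arguments": {
  "moves": "0 0 0 1.8 3.3 0 0.8; 0 0 0 1.8 3.3 0 0.8; 0 0 0 1.8 3.3 0 0.8; 0 0 0 1.8 3.3 0 0.8"
}}

```text
clock: 11.65
tcp_pos: [0.5329, -0.0121, 0.1957]
tcp_rot: [[1.0, 0.0, -0.001], [0.0, -1.0, 0.0], [-0.001, -0.0, -1.0]]
ft_force: [-0.6, 0.1, -1.3]
width: 0.493
gripper_force: 30.0
```

>>> {"name": "drive_tool", "arguments": {
  "moves": "0 0 0 0.1 0.1 3 0.8; 0 0 0 0.1 0.1 5 0.8; 0 0 0 0.1 0.1 5.7 0.8; 0 0 0 0.1 0.1 6.1 0.8; 0 0 0 0.1 0.1 6.1 0.8"
}}

```text
clock: 12.28
tcp_pos: [0.5344, -0.0135, 0.1352]
tcp_rot: [[1.0, -0.001, 0.0], [-0.001, -1.0, 0.001], [0.0, -0.001, -1.0]]
ft_force: [-0.5, 3.2, -3.2]
width: 0.496
gripper_force: 30.0
```

>>> {"name": "drive_tool", "arguments": {
  "moves": "0 0 0 0 0 0 0.8; 0 0 0 0 0 0.1 0.8; 0 0 0 0 0 0.1 0.2; 0 0 0 0 0 0.1 0.2; 0 0 0 0 0 0.1 0.2"
}}

```text
clock: 12.9
tcp_pos: [0.5348, -0.0146, 0.1344]
tcp_rot: [[1.0, -0.001, 0.001], [-0.001, -1.0, -0.0], [0.001, 0.0, -1.0]]
ft_force: [0.0, 0.1, 0.6]
width: 0.762
gripper_force: 0.0
```

>>> {"name": "drive_tool", "arguments": {
  "moves": "0 0 0 0 0 -4 0.2; 0 0 0 0 0 -9 0; 0 0 0 -1.1 -6 -9 0; 0 0 0 -2.2 -12 -9 0; 0 0 0 -3.3 -18 -9 0"
}}

```text
clock: 13.52
tcp_pos: [0.5014, 0.1671, 0.2245]
tcp_rot: [[1.0, -0.002, 0.001], [-0.002, -1.0, 0.0], [0.001, -0.0, -1.0]]
ft_force: [-0.1, 0.9, -1.4]
width: 1.001
gripper_force: 0.0
```

```bash
python3 look.py c
```

```text
top
spares
 [[468.8 276.3  32.2  20.2  96. ]
 [410.3 333.4  32.1  23.8 376. ]]
bosses
 [[595.4  50.4  57.4  24.6 386. ]
 [597.8 -73.3  38.5  23.  128. ]
 [534.2 -13.7  58.   23.4 370. ]
 [470.3  47.3  47.2  23.3 362. ]
 [474.2 -76.7  47.4  23.4 361. ]]
scene
spares
 [[412.8 347.1  33.3  12.9  25. ]
 [546.5 338.8  33.6  25.1 277. ]
 [480.6 276.3  33.7  25.1 281. ]
 [612.6 260.2  34.9  10.2  25. ]]
bosses
 [[470.4  47.9  48.   24.8 411. ]
 [596.5  50.3  58.   24.3 512. ]
 [534.  -12.   58.7  25.3 532. ]
 [475.9 -75.3  48.3  24.5 474. ]
 [598.3 -72.1  39.6  23.9 211. ]]
13.625 [0.50031992 0.17065813 0.22425902] 0.998093545373173 [-0.21933467 -1.25791888 -0.50622075]
```

>>> {"name": "drive_tool", "arguments": {
  "moves": "0 0 0 -1 -5 2 0; 0 0 0 -2 -10.4 4 0; 0 0 0 -2 -10.4 8 0; 0 0 0 -2 -10.4 9 0; 0 0 0 -2 -10.4 9 0"
}}

```text
clock: 14.25
tcp_pos: [0.4818, 0.2687, 0.1337]
tcp_rot: [[1.0, -0.002, -0.001], [-0.002, -1.0, -0.001], [-0.001, 0.001, -1.0]]
ft_force: [-0.2, 0.4, 0.7]
width: 1.0
gripper_force: 0.0
```

>>> {"name": "drive_tool", "arguments": {
  "moves": "0 0 0 0 0 0 0; 0 0 0 0 0 0 0; 0 0 0 0 0 0 0"
}}

```text
clock: 14.62
tcp_pos: [0.4824, 0.2698, 0.135]
tcp_rot: [[1.0, -0.002, 0.001], [-0.002, -1.0, 0.001], [0.001, -0.001, -1.0]]
ft_force: [-0.5, -0.5, -0.0]
width: 1.001
gripper_force: 0.0
```

>>> {"name": "drive_tool", "arguments": {
  "moves": "0 0 0 -0.2 -0.6 1.4 0; 0 0 0 -0.2 -0.6 2.8 0; 0 0 0 -0.2 -0.6 2.8 0; 0 0 0 -0.2 -0.6 2.8 0; 0 0 0 -0.2 -0.6 2.8 0.6"
}}

```text
clock: 15.25
tcp_pos: [0.48, 0.276, 0.1064]
tcp_rot: [[1.0, -0.001, 0.001], [-0.001, -1.0, 0.0], [0.001, -0.0, -1.0]]
ft_force: [-0.3, 0.1, -0.7]
width: 0.938
gripper_force: 0.0
```

>>> {"name": "drive_tool", "arguments": {
  "moves": "0 0 0 0 0 0 0.8; 0 0 0 0 0 0 0.8; 0 0 0 0 0 0 0.8; 0 0 0 0 0 0 0.8; 0 0 0 0 0 0 0.8"
}}

```text
clock: 15.88
tcp_pos: [0.4798, 0.2758, 0.106]
tcp_rot: [[1.0, -0.001, 0.0], [-0.001, -1.0, 0.0], [0.0, -0.0, -1.0]]
ft_force: [-0.3, 0.2, 0.9]
width: 0.495
gripper_force: 30.0
```

>>> {"name": "drive_tool", "arguments": {
  "moves": "0 0 0 0 0 -5 0.8; 0 0 0 0.6 2 -9.5 0.8; 0 0 0 2.5 7.7 -9.5 0.8; 0 0 0 4.4 13.4 -9.5 0.8; 0 0 0 6.3 19 -9.5 0.8"
}}

```text
clock: 16.5
tcp_pos: [0.5428, 0.0841, 0.2011]
tcp_rot: [[1.0, -0.001, 0.0], [-0.001, -1.0, 0.0], [0.0, -0.0, -1.0]]
ft_force: [0.8, 0.4, -0.6]
width: 0.499
gripper_force: 30.0
```

>>> {"name": "drive_tool", "arguments": {
  "moves": "0 0 0 1.9 5.7 0 0.8; 0 0 0 3.7 11 0 0.8; 0 0 0 5.5 15.9 0 0.8; 0 0 0 5.5 15.9 0 0.8; 0 0 0 5.5 15.9 0 0.8"
}}

```text
clock: 17.12
tcp_pos: [0.597, -0.073, 0.2004]
tcp_rot: [[1.0, -0.002, -0.001], [-0.002, -1.0, 0.001], [-0.001, -0.001, -1.0]]
ft_force: [0.4, 0.2, -0.6]
width: 0.494
gripper_force: 30.0
```

>>> {"name": "drive_tool", "arguments": {
  "moves": "0 0 0 0.1 0 3 0.8; 0 0 0 0.1 0 5.4 0.8; 0 0 0 0.1 0 6.2 0.8; 0 0 0 0.1 0 6.6 0.8; 0 0 0 0.1 0 6.6 0.8"
}}

```text
clock: 17.75
tcp_pos: [0.5987, -0.0729, 0.1357]
tcp_rot: [[1.0, -0.0, 0.001], [-0.0, -1.0, -0.0], [0.001, 0.0, -1.0]]
ft_force: [-0.1, 0.1, -1.0]
width: 0.495
gripper_force: 30.0
```

>>> {"name": "drive_tool", "arguments": {
  "moves": "0 0 0 0 0 0 0.8; 0 0 0 0 0 0.1 0.8; 0 0 0 0 0 0.1 0.2; 0 0 0 0 0 0.1 0.2; 0 0 0 0 0 0.1 0.2"
}}

```text
clock: 18.38
tcp_pos: [0.5985, -0.0735, 0.1341]
tcp_rot: [[1.0, -0.001, 0.0], [-0.001, -1.0, -0.0], [0.0, 0.0, -1.0]]
ft_force: [-0.9, -0.6, -0.5]
width: 0.765
gripper_force: 0.0
```

>>> {"name": "drive_tool", "arguments": {
  "moves": "0 0 0 0 0 -4 0.2; 0 0 0 0 0 -10 0; 0 0 0 -2.4 5.5 -10 0; 0 0 0 -4.8 11 -10 0; 0 0 0 -7 16 -10 0"
}}

```text
clock: 19.0
tcp_pos: [0.5274, -0.2348, 0.2344]
tcp_rot: [[1.0, -0.001, 0.001], [-0.001, -1.0, -0.001], [0.001, 0.001, -1.0]]
ft_force: [0.9, 0.2, 0.5]
width: 1.001
gripper_force: 0.0
```

>>> {"name": "drive_tool", "arguments": {
  "moves": "0 0 0 -1.5 2.9 0 0; 0 0 0 -1.5 2.9 0 0; 0 0 0 -1.5 2.9 0 0; 0 0 0 -1.5 2.9 0 0"
}}

```text
clock: 19.5
tcp_pos: [0.5137, -0.2611, 0.2339]
tcp_rot: [[1.0, 0.0, 0.0], [0.0, -1.0, 0.0], [0.0, -0.0, -1.0]]
ft_force: [-0.5, -0.0, 0.6]
width: 1.001
gripper_force: 0.0
```

```bash
python3 look.py d
python3 - <<'E'
from h import *
p=read_camera("scene");print(blobs(p,(.45,.6),(-.34,-.2),(.078,.11)))
E
```

```text
top
spares
 [[611.9 271.3  36.   20.5  37. ]
 [554.2 372.1  32.3  24.  352. ]
 [410.7 333.5  32.2  23.8 373. ]]
bosses
 [[597.6 -74.3  57.8  23.8 376. ]
 [595.5  50.1  57.6  24.7 388. ]
 [534.3 -13.6  57.9  23.4 372. ]
 [470.3  47.3  47.1  23.3 362. ]
 [474.2 -76.6  47.2  23.4 361. ]]
scene
spares
 [[409.9 334.1  33.7  25.5 259. ]
 [555.7 372.9  33.7  25.5 269. ]]
bosses
 [[471.5  47.9  48.2  24.6 412. ]
 [596.2  50.6  58.   25.  505. ]
 [534.8 -12.7  58.9  24.9 528. ]
 [474.7 -75.5  48.4  24.7 449. ]
 [598.8 -71.9  58.8  24.5 573. ]]
19.6 [ 0.5137097  -0.26117566  0.23392195] 0.9995924341406291 [ 0.03454943  0.01427109 -0.24542675]
[[ 514.3 -262.2   96.1   11.4  175.   207.2  320.5]]
```

All three covers rest in their bosses, and one unneeded spare was knocked to (555,372) but still stands. Now I grasp the tool.

>>> {"name": "drive_tool", "arguments": {
  "moves": "0 0 0 0 0.1 5 0; 0 0 0 0 0.1 9 0; 0 0 0 0 0.1 10 0; 0 0 0 0 0.1 10 0.5; 0 0 0 0 0.1 10 1"
}}

```text
clock: 20.27
tcp_pos: [0.5144, -0.2639, 0.1362]
tcp_rot: [[1.0, -0.001, 0.003], [-0.001, -1.0, -0.002], [0.003, 0.002, -1.0]]
ft_force: [-0.3, -0.2, 0.3]
width: 0.835
gripper_force: 0.0
```

>>> {"name": "drive_tool", "arguments": {
  "moves": "0 0 0 0 0 0 1; 0 0 0 0 0 0 1; 0 0 0 0 0 0 1; 0 0 0 0 0 0 1; 0 0 0 0 0 0 1"
}}

```text
clock: 20.9
tcp_pos: [0.5131, -0.2632, 0.1339]
tcp_rot: [[1.0, -0.001, -0.0], [-0.001, -1.0, 0.0], [-0.0, -0.0, -1.0]]
ft_force: [0.4, 0.0, -0.3]
width: 0.296
gripper_force: 0.0
```

>>> {"name": "drive_tool", "arguments": {
  "moves": "0 0 0 0 0 0 1; 0 0 0 0 0 0 1; 0 0 0 0 0 0 1"
}}

```text
clock: 21.28
tcp_pos: [0.5131, -0.2631, 0.1338]
tcp_rot: [[1.0, -0.001, -0.0], [-0.001, -1.0, 0.0], [-0.0, -0.0, -1.0]]
ft_force: [-0.0, 0.6, -1.6]
width: 0.232
gripper_force: 30.0
```

>>> {"name": "drive_tool", "arguments": {
  "moves": "0 0 0 0 0 -4 1; 0 0 0 0 0 -10 1; 0 0 0 2.3 -5.2 -10 1; 0 0 0 4.6 -10.4 -10 1; 0 0 0 6.9 -15.6 -10 1"
}}

```text
clock: 21.9
tcp_pos: [0.5826, -0.1059, 0.2339]
tcp_rot: [[1.0, -0.002, -0.0], [-0.002, -1.0, -0.0], [-0.0, 0.0, -1.0]]
ft_force: [1.5, -1.3, -2.2]
width: 0.234
gripper_force: 30.0
```

>>> {"name": "drive_tool", "arguments": {
  "moves": "0 0 0 1.6 -3.4 0 1; 0 0 0 1.6 -3.4 0 1; 0 0 0 1.6 -3.4 0 1; 0 0 0 1.6 -3.4 0 1; 0 0 0 1.6 -3.4 0 1"
}}

```text
clock: 22.52
tcp_pos: [0.5981, -0.0744, 0.234]
tcp_rot: [[1.0, -0.003, -0.0], [-0.003, -1.0, -0.0], [-0.0, 0.0, -1.0]]
ft_force: [-0.0, 0.4, -4.0]
width: 0.233
gripper_force: 30.0
```

Run:
```python
from h import *
for n,c in (("scene",(200,120,420,320)),("top",(250,190,420,330))):
    p=read_camera(n);save(p,"t_%s.png"%n,c,3)
print(robot.get_state()["tcp_pos"])
```

```text
[ 0.59817582 -0.07405737  0.23398661]
```

View pics/t_scene.png

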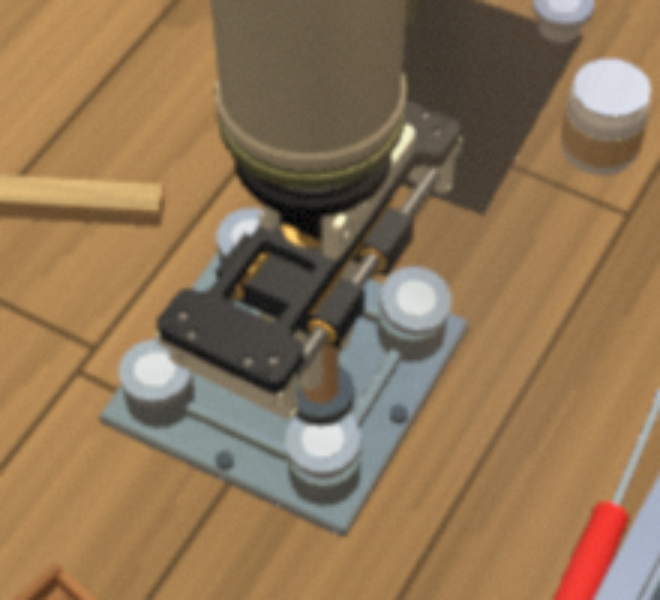

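The picture shows the tool held upright above the cover at A, its foot at crop (325,395) and the cover at (322,440). Now I press step by step.

>>> {"name": "drive_tool", "arguments": {
  "moves": "0 0 0 0 -0.1 2.5 1; 0 0 0 0 -0.1 4.2 1; 0 0 0 0 -0.1 4.7 1; 0 0 0 0 -0.1 5.0 1; 0 0 0 0 -0.1 5.2 1"
}}

```text
clock: 23.25
tcp_pos: [0.5988, -0.0724, 0.1835]
tcp_rot: [[1.0, -0.001, 0.001], [-0.001, -1.0, -0.0], [0.001, 0.0, -1.0]]
ft_force: [-3.6, 1.6, 7.5]
width: 0.233
gripper_force: 30.0
```

>>> {"name": "drive_tool", "arguments": {
  "moves": "0 0 0 0 0 0.2 1; 0 0 0 0 0 0.4 1; 0 0 0 0 0 0.5 1"
}}

```text
clock: 23.62
tcp_pos: [0.5984, -0.0723, 0.1767]
tcp_rot: [[1.0, -0.001, 0.0], [-0.001, -1.0, -0.0], [0.0, 0.0, -1.0]]
ft_force: [-0.5, -0.1, -1.8]
width: 0.234
gripper_force: 30.0
```

>>> {"name": "drive_tool", "arguments": {
  "moves": "0 0 0 0 0 0.1 1; 0 0 0 0 0 0.3 1; 0 0 0 0 0 0.5 1; 0 0 0 0 0 0.5 1"
}}

```text
clock: 24.12
tcp_pos: [0.5985, -0.0723, 0.1737]
tcp_rot: [[1.0, -0.001, 0.0], [-0.001, -1.0, -0.0], [0.0, 0.0, -1.0]]
ft_force: [-6.6, 1.6, 11.6]
width: 0.234
gripper_force: 30.0
```

>>> {"name": "drive_tool", "arguments": {
  "moves": "0 0 0 0 0 0.1 1; 0 0 0 0 0 0.2 1; 0 0 0 0 0 0.2 1"
}}

```text
clock: 24.5
tcp_pos: [0.5991, -0.0723, 0.1736]
tcp_rot: [[1.0, -0.001, 0.002], [-0.001, -1.0, -0.0], [0.002, 0.0, -1.0]]
ft_force: [-10.7, 2.2, 21.7]
width: 0.233
gripper_force: 30.0
```

>>> {"name": "drive_tool", "arguments": {
  "moves": "0 0 0 0 0 -3 1; 0 0 0 0 0 -5 1; 0 0 0 -0.2 -5.5 -5 1; 0 0 0 -0.3 -11 -5 1; 0 0 0 -0.3 -12.3 -5 1"
}}

```text
clock: 25.12
tcp_pos: [0.5952, 0.0538, 0.2201]
tcp_rot: [[1.0, 0.002, 0.0], [0.002, -1.0, 0.001], [0.0, -0.001, -1.0]]
ft_force: [0.5, -0.4, -3.0]
width: 0.233
gripper_force: 30.0
```

>>> {"name": "drive_tool", "arguments": {
  "moves": "0 0 0 0 0 0 1; 0 0 0 0 0 0 1"
}}

```text
clock: 25.38
tcp_pos: [0.5956, 0.0495, 0.2199]
tcp_rot: [[1.0, -0.002, -0.0], [-0.002, -1.0, -0.001], [-0.0, 0.001, -1.0]]
ft_force: [0.3, 0.6, -3.0]
width: 0.232
gripper_force: 30.0
```

```bash
python3 look.py e | tail -14
```

```text
[534.5 -22.6  57.4  21.1 109. ]
 [470.3  47.3  47.1  23.3 361. ]
 [474.1 -76.6  47.2  23.4 362. ]]
scene
spares
 [[556.7 375.   33.7  25.9 200. ]
 [612.6 260.1  34.1   9.9  26. ]]
bosses
 [[470.9  48.   48.2  24.7 409. ]
 [597.   49.8  57.3  24.5 409. ]
 [535.2 -12.5  58.8  24.7 532. ]
 [475.1 -75.6  48.   24.3 473. ]
 [598.3 -71.5  48.5  24.4 497. ]]
25.475 [0.59563781 0.04928525 0.2199006 ] 0.23241973900094906 [ 0.13884196  0.90326805 -1.9104699 ]
```

>>> {"name": "drive_tool", "arguments": {
  "moves": "0 0 0 -0.1 -0.1 2 1; 0 0 0 -0.1 -0.1 3 1; 0 0 0 -0.1 -0.1 3.4 1; 0 0 0 -0.1 -0.1 3.7 1; 0 0 0 -0.1 -0.1 3.7 1"
}}

```text
clock: 26.1
tcp_pos: [0.5946, 0.0517, 0.1828]
tcp_rot: [[1.0, -0.001, 0.0], [-0.001, -1.0, -0.0], [0.0, 0.0, -1.0]]
ft_force: [0.4, 0.2, -2.5]
width: 0.234
gripper_force: 30.0
```

>>> {"name": "drive_tool", "arguments": {
  "moves": "0 0 0 0 0 0.2 1; 0 0 0 0 0 0.4 1; 0 0 0 0 0 0.5 1"
}}

```text
clock: 26.48
tcp_pos: [0.5942, 0.0517, 0.1774]
tcp_rot: [[1.0, -0.001, -0.001], [-0.001, -1.0, -0.0], [-0.001, 0.0, -1.0]]
ft_force: [-0.8, -0.1, -2.8]
width: 0.232
gripper_force: 30.0
```

>>> {"name": "drive_tool", "arguments": {
  "moves": "0 0 0 0 0 0.2 1; 0 0 0 0 0 0.4 1; 0 0 0 0 0 0.5 1; 0 0 0 0 0 0.6 1; 0 0 0 0 0 0.6 1"
}}

```text
clock: 27.1
tcp_pos: [0.5945, 0.0517, 0.1737]
tcp_rot: [[1.0, -0.001, 0.0], [-0.001, -1.0, -0.0], [0.0, 0.0, -1.0]]
ft_force: [-8.7, -0.3, 11.3]
width: 0.233
gripper_force: 30.0
```

>>> {"name": "drive_tool", "arguments": {
  "moves": "0 0 0 0 0 0.1 1; 0 0 0 0 0 0.2 1; 0 0 0 0 0 0.2 1"
}}

```text
clock: 27.48
tcp_pos: [0.5952, 0.0517, 0.1735]
tcp_rot: [[1.0, -0.001, 0.002], [-0.001, -1.0, -0.0], [0.002, 0.0, -1.0]]
ft_force: [-11.7, -0.8, 21.9]
width: 0.231
gripper_force: 30.0
```

>>> {"name": "drive_tool", "arguments": {
  "moves": "0 0 0 0 0 -3 1; 0 0 0 0 0 -5.2 1; 0 0 0 -3 3.2 -5.2 1; 0 0 0 -6 6.4 -5.2 1; 0 0 0 -6 6.4 -5.2 1"
}}

```text
clock: 28.1
tcp_pos: [0.5327, -0.0139, 0.2214]
tcp_rot: [[1.0, -0.003, -0.002], [-0.003, -1.0, -0.0], [-0.002, 0.0, -1.0]]
ft_force: [-0.0, 0.7, -1.9]
width: 0.228
gripper_force: 30.0
```

>>> {"name": "drive_tool", "arguments": {
  "moves": "0 0 0 0 0 0 1; 0 0 0 0 0 0 1"
}}

```text
clock: 28.35
tcp_pos: [0.535, -0.0117, 0.2221]
tcp_rot: [[1.0, -0.0, 0.0], [-0.0, -1.0, 0.0], [0.0, -0.0, -1.0]]
ft_force: [0.6, -0.1, -2.6]
width: 0.232
gripper_force: 30.0
```

```bash
python3 look.py f | tail -20
```

```text
top
spares
 [[612.1 270.3  36.2  20.5  37. ]
 [554.6 371.8  32.2  24.3 350. ]
 [410.8 332.9  32.2  23.7 377. ]]
bosses
 [[470.2  47.3  47.3  23.2 363. ]
 [474.1 -74.7  47.1  22.5 218. ]]
scene
spares
 [[410.  333.8  33.7  26.5 247. ]
 [554.7 372.4  33.7  26.2 272. ]
 [612.  261.3  34.7  12.5  25. ]]
bosses
 [[595.   52.2  48.3  24.8 433. ]
 [535.8 -13.6  58.5  24.1 449. ]
 [474.  -76.4  48.4  24.5 469. ]
 [597.8 -71.9  48.4  24.4 500. ]]
28.45 [ 0.53489083 -0.01165175  0.22193128] 0.23411006780976884 [ 0.01282137 -0.52505451 -2.39087799]
```

B is flush at 48.3. Now C.

>>> {"name": "drive_tool", "arguments": {
  "moves": "0 0 0 0 0.1 2 1; 0 0 0 0 0.1 3.2 1; 0 0 0 0 0.1 3.6 1; 0 0 0 0 0.1 3.9 1; 0 0 0 0 0.1 4.1 1"
}}

```text
clock: 29.08
tcp_pos: [0.5351, -0.0131, 0.1826]
tcp_rot: [[1.0, -0.001, 0.002], [-0.001, -1.0, 0.0], [0.002, -0.0, -1.0]]
ft_force: [-2.7, 0.7, 7.3]
width: 0.232
gripper_force: 30.0
```

>>> {"name": "drive_tool", "arguments": {
  "moves": "0 0 0 0 0 0.2 1; 0 0 0 0 0 0.4 1; 0 0 0 0 0 0.6 1; 0 0 0 0 0 0.7 1; 0 0 0 0 0 0.8 1"
}}

```text
clock: 29.7
tcp_pos: [0.5344, -0.0133, 0.1736]
tcp_rot: [[1.0, -0.001, -0.0], [-0.001, -1.0, -0.0], [-0.0, 0.0, -1.0]]
ft_force: [-6.7, 0.1, 11.2]
width: 0.232
gripper_force: 30.0
```

>>> {"name": "drive_tool", "arguments": {
  "moves": "0 0 0 0 0 0.1 1; 0 0 0 0 0 0.2 1; 0 0 0 0 0 0.2 1"
}}

```text
clock: 30.08
tcp_pos: [0.5347, -0.0133, 0.1735]
tcp_rot: [[1.0, -0.001, 0.001], [-0.001, -1.0, -0.0], [0.001, 0.0, -1.0]]
ft_force: [-11.5, 2.1, 19.2]
width: 0.232
gripper_force: 30.0
```

>>> {"name": "drive_tool", "arguments": {
  "moves": "0 0 0 0 0 -3 1; 0 0 0 0 0 -5.5 1; 0 0 0 -0.3 5.8 -5.5 1; 0 0 0 -0.6 11.6 -5.5 1; 0 0 0 -0.9 17.4 -5.5 1"
}}

```text
clock: 30.7
tcp_pos: [0.525, -0.1887, 0.2259]
tcp_rot: [[1.0, -0.0, 0.0], [-0.0, -1.0, -0.0], [0.0, 0.0, -1.0]]
ft_force: [0.8, 0.2, -2.2]
width: 0.231
gripper_force: 30.0
```

>>> {"name": "drive_tool", "arguments": {
  "moves": "0 0 0 -0.3 4.5 0 1; 0 0 0 -0.6 7.8 0 1; 0 0 0 -0.6 7.8 0 1; 0 0 0 -0.6 7.8 0 1; 0 0 0 -0.6 7.8 0 1"
}}

```text
clock: 31.32
tcp_pos: [0.5193, -0.2642, 0.2258]
tcp_rot: [[1.0, 0.0, -0.0], [0.0, -1.0, 0.0], [-0.0, -0.0, -1.0]]
ft_force: [0.5, -0.0, -2.7]
width: 0.234
gripper_force: 30.0
```

```bash
python3 look.py g | tail -20
```

```text
[555.4 371.7  32.2  24.5 352. ]
 [410.  333.7  32.1  23.9 376. ]]
bosses
 [[594.3  50.3  47.1  23.6 356. ]
 [597.9 -73.3  47.1  23.4 351. ]
 [534.  -13.   47.3  23.5 361. ]
 [470.2  47.2  47.2  23.2 362. ]
 [473.9 -77.   47.1  23.3 359. ]]
scene
spares
 [[411.3 335.6  33.5  25.8 256. ]
 [555.  372.4  33.7  25.9 274. ]
 [612.3 260.4  35.9  10.3  25. ]]
bosses
 [[471.7  48.8  48.1  24.8 407. ]
 [594.5  51.7  48.   24.9 437. ]
 [535.  -11.7  48.3  24.6 446. ]
 [474.5 -75.1  48.3  24.5 396. ]
 [597.5 -71.1  48.3  25.  494. ]]
31.425 [ 0.51938411 -0.26424988  0.22595522] 0.23344219665878319 [-0.98624322 -0.26978709 -3.00419767]
```

All five covers are flush at the same height. Now I set the tool down in its box.

>>> {"name": "drive_tool", "arguments": {
  "moves": "0 0 0 0 0 4 1; 0 0 0 0 0 7 1; 0 0 0 0 0 8.4 1; 0 0 0 0 0 8.9 1; 0 0 0 0 0 9.1 1"
}}

```text
clock: 32.05
tcp_pos: [0.5198, -0.2654, 0.1359]
tcp_rot: [[1.0, -0.001, 0.001], [-0.001, -1.0, -0.001], [0.001, 0.001, -1.0]]
ft_force: [0.2, 0.3, -2.4]
width: 0.239
gripper_force: 30.0
```

>>> {"name": "drive_tool", "arguments": {
  "moves": "0 0 0 0 0 0 1; 0 0 0 0 0 0 1"
}}

```text
clock: 32.3
tcp_pos: [0.5197, -0.2656, 0.136]
tcp_rot: [[1.0, -0.001, 0.001], [-0.001, -1.0, -0.001], [0.001, 0.001, -1.0]]
ft_force: [-0.5, 0.5, -3.1]
width: 0.233
gripper_force: 30.0
```

>>> {"name": "drive_tool", "arguments": {
  "moves": "0 0 0 0 0 0.1 1; 0 0 0 0 0 0.2 1; 0 0 0 0 0 0.3 1; 0 0 0 0 0 0.3 1"
}}

```text
clock: 32.8
tcp_pos: [0.5195, -0.2655, 0.1336]
tcp_rot: [[1.0, -0.001, 0.001], [-0.001, -1.0, -0.001], [0.001, 0.001, -1.0]]
ft_force: [-5.3, 2.5, 9.9]
width: 0.234
gripper_force: 30.0
```

>>> {"name": "drive_tool", "arguments": {
  "moves": "0 0 0 0 0 -0.1 1; 0 0 0 0 0 -0.1 1; 0 0 0 0 0 -0.1 0.5; 0 0 0 0 0 -0.1 0.3; 0 0 0 0 0 -0.1 0.2"
}}

```text
clock: 33.42
tcp_pos: [0.5191, -0.2652, 0.1327]
tcp_rot: [[1.0, -0.001, -0.0], [-0.001, -1.0, 0.0], [-0.0, -0.0, -1.0]]
ft_force: [0.2, -0.6, 0.3]
width: 0.508
gripper_force: 0.0
```

>>> {"name": "drive_tool", "arguments": {
  "moves": "0 0 0 0 0 0 0.2; 0 0 0 0 0 -3 0.2; 0 0 0 0 0 -8 0.2; 0 0 0 0 0 -13 0.2; 0 0 0 -4 0 -15 0.2"
}}

```text
clock: 34.05
tcp_pos: [0.4811, -0.2658, 0.2871]
tcp_rot: [[1.0, 0.0, 0.005], [0.001, -1.0, -0.003], [0.005, 0.003, -1.0]]
ft_force: [-0.6, -0.6, -0.2]
width: 0.801
gripper_force: 0.0
```

>>> {"name": "drive_tool", "arguments": {
  "moves": "0 0 0 -5 3 0 0.2; 0 0 0 -10 6 0 0.2; 0 0 0 -15 9 0 0.2; 0 0 0 -15 9 0 0.2; 0 0 0 -15 9 0 0.2"
}}

```text
clock: 34.67
tcp_pos: [0.3293, -0.355, 0.2831]
tcp_rot: [[1.0, -0.002, 0.001], [-0.002, -1.0, 0.0], [0.001, -0.0, -1.0]]
ft_force: [0.9, 0.7, 1.1]
width: 0.799
gripper_force: 0.0
```

```bash
python3 look.py h
python3 - <<'E'
from h import *
p=read_camera("scene");print(blobs(p,(.45,.6),(-.34,-.2),(.078,.11)))
E
```

```text
top
spares
 [[612.  270.2  36.   21.1  38. ]
 [555.4 371.7  32.2  24.1 349. ]
 [410.1 333.6  32.   23.8 378. ]]
bosses
 [[594.3  50.6  47.1  23.5 353. ]
 [597.7 -73.3  47.   23.4 354. ]
 [534.1 -13.   47.3  23.5 361. ]
 [470.3  47.2  47.2  23.2 362. ]
 [474.  -76.8  47.4  23.3 360. ]]
scene
spares
 [[410.1 333.9  33.7  25.3 260. ]
 [554.9 374.2  33.5  27.  272. ]
 [612.7 260.6  33.6  10.2  26. ]]
bosses
 [[471.8  48.2  48.3  24.5 407. ]
 [595.2  51.7  48.3  24.3 437. ]
 [534.2 -12.4  48.2  25.  447. ]
 [475.1 -76.   48.1  25.1 468. ]
 [598.8 -71.7  48.3  24.4 502. ]]
34.775 [ 0.33003108 -0.354437    0.28294614] 0.7985484141585631 [ 0.97755869 -0.9702333   0.95966987]
[[ 519.  -265.6   96.1   10.9  177.   208.3  323.3]]
```

View pics/hscene.png

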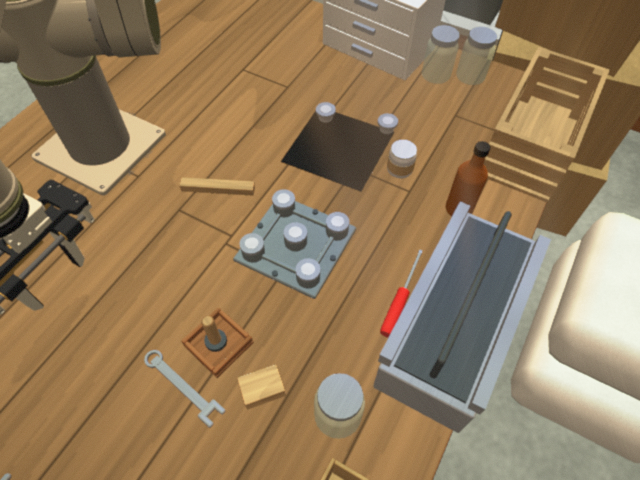

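View pics/htop.png

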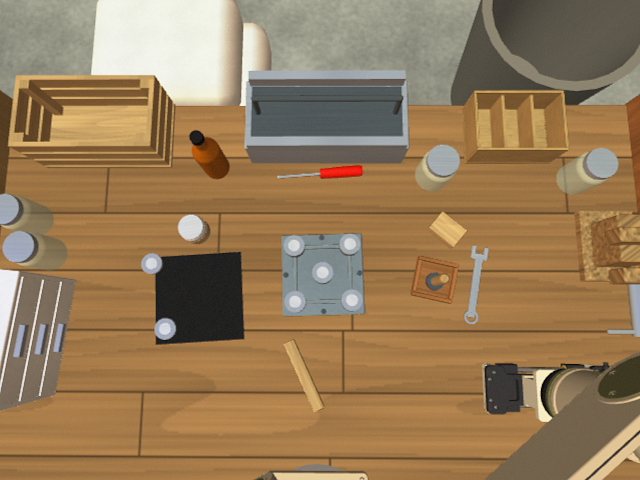

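Both views show five flush covers at (294,245), (349,244), (322,272), (295,301) and (352,300). The tool stands upright in its box at (437,281), and the two leftover spares stand at the mat at (151,264) and (165,328). Nothing else has moved.

```bash
python3 -c "
from cell import robot
print(robot.sign_off())"
```

```text
the job is handed in; nothing more can be done
None
```

Job handed in: the three open bosses now have covers pressed flush with the seating tool, the tool stands upright in its box, and the two leftover spares stand at the mat, one of them knocked to its edge during the run, not by the robot.

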